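# Load the old cells on the slider tray and click it under the microscope

### The job

Check the old battery cells for leaks: tip all three cells out of the open-front parts bin into the slider's tray while the tray is still at its first click stop, and stand the empty bin upright on the desk again. Then push the tray along its rail by its tab until it has clicked fully home in the next stop, close to the microscope (the notch is hidden inside the rail, so feel for it; the tray must end neither short of it nor past it), and let go. Leave the jar, the remote and the earbud case where they are.

Things in the scene. Friction and masses are not known exactly. Their poses are not given: they have to be found in the camera images.
- rail: Aluminium slider rail, 70 mm wide, 458 mm long, 32 mm high, lying on the desk. Origin under it on the desk, about its middle; its y axis runs along the rail, and +y is the push direction. The black tray carrier rides on it; the first click stop holds the tray's centre at y = -0.07 in this frame. The rail does not move.
- carrier (a joint): Travel of the tray carrier along the rail's +y: 0 at the first click stop, 0.215 m at the far end. The next click stop lies somewhere between 0.093 and 0.168 m; its place is reset from day to day and is not measured. Sliding takes about 1 to 3 N; leaving a click stop takes about 12 N along the rail; a notch pulls the carrier in from about 6 mm on either side.
- plunger (a joint): Spring plunger under the carrier: 0 when its nose is fully down in a click-stop notch, about 0.0047 m when it rides on the plain bar between the stops.
- tray_floor (a point): Centre of the tray's inner floor, 49 mm above the desk; moves with the carrier. Axes as the rail. The tray is a black open box, inside 91 mm (x) by 121 mm (y), its rim 31 mm above this point (80 mm above the desk); outside 100 by 130 mm.
- push_tab (a point): Upright aluminium push tab at the trailing (-y) end of the carrier: on its rear face, 80 mm above the desk. Axes as the rail. The tab is 44 mm wide (x), 8 mm thick (from this point to y + 8 mm), its top 10 mm above this point; it stands on a tongue 38 mm below this point. The tray's end wall is 71 mm ahead (+y). Moves with the carrier.
- bin: Loose grey open-front parts bin, 125 mm long (x), 84 wide (y), 70 high, 0.13 kg, holding the cells. Origin: centre of its underside. Mouth at -x: the 4 mm floor rises at 15 degrees from x = -0.028 to the lip at x = -0.063, z = 0.013. Grip its back wall from above: 10 mm thick (x 0.050 to 0.060), 84 mm wide, top at z = 0.070. Side walls 70 mm high at the back, 32 mm at the mouth.
- cell_1 (a point): Middle of a battery cell (green with a gold band), 14 mm diameter, 50 mm long, its axis is the point's z; it lies in the bin at the start.
- cell_2 (a point): Middle of a second battery cell, same size, lying in the bin at the start.
- cell_3 (a point): Middle of a third battery cell, same size, lying in the bin at the start.
- microscope: White desk microscope, 36 mm tube hanging from a 275 mm high stand behind the rail (base 100 x 120 mm, column 128 mm to its +x). Origin on the desk under the lens, on the rail centre line; axes as the rail. The lens is 151 mm above the desk, the tube reaches from there to 262 mm. The next click stop puts the tray's centre within about 35 mm of this point, to either side along the rail. Fixed.
- jar: Small screw-top jar, 50 mm diameter, 48 mm high, a bystander; origin under its centre.
- remote: Flat white remote control, 86 x 40 x 8 mm, a bystander; origin under its centre.
- earbuds: Closed white earbud case, 47 x 58 x 25 mm, a bystander; origin under its centre.
Not all that is in view belongs to the job. Leave any red look-alike of the bin alone.

How it is judged:
By the outcome, as a careful person would: the job done as asked, in the order asked, and still so for the second after the job is handed in, with the robot touching nothing.
It also fails if it takes over 61 s, if anything falls off the work surface, if the arm or the gripper's body presses on something with over 40 N, if the wrist force passes 120 N, or if a joint passes its speed limit or range.

### The arm

A 6-joint arm with a two-finger parallel gripper is mounted at the origin on a cart in front of the work surface, level with it; the furniture and walls round the work are solid. World frame = base frame: x ahead of the robot, y to its left, z up, the work surface at z = 0. Lengths are in m, angles in rad, forces in N, time in s.
With the tool pointing down it reaches from about 0.3 to 0.775 m from the base axis. Payload 14.6 kg.
Tool frame: the origin (TCP) lies midway between the tips of the shut fingers; the grasp point (between the pads) lies 19 mm behind it (tcp_to_grasp is the distance from the TCP to the grasp point, in m); z points along the fingers, y is the line along which they close (so a half turn about z gives the same grasp; the last joint's range is limited). The gripper opens to 94 mm and grips with 3 to 60 N. Pads are 16 mm wide; open, the fingers measure 119 mm over their backs; the gripper's body (75 mm by 177 mm) begins 78 mm behind the grasp point.
Start: joints at [-1.193, 0.3, 1.521, -0, 1.321, -0.067], TCP at [0.237, -0.496, 0.205] pointing down, gripper open.
Joint ranges: [-3.03, 3.03], [-0.79, 2.21], [0.23, 2.52], [-1.04, 4.18], [0, 3.07], [-2.55, 2.55]. Speed limits (rad/s): [2.22, 2.22, 2.57, 3.14, 3.14, 3.14].

### API

Orientations are given as [roll, pitch, yaw] about the fixed x, y, z axes, in that order (R = Rz(yaw) Ry(pitch) Rx(roll)).
In Python, from station import * gives the robot as it stands.
- The arm moves only by the tool send_rows, never from a script. Its argument "motion" is a list of rows, each a list of 3 entries, a list of its own where there are three numbers: the shift along the tool's x, y, z in units of 0.03 m (1.0 is 0.03 m), then the turn, a rotation vector about the tool's x, y, z in units of 0.12 rad (1.0 is 0.12 rad), then the opening, from -1 (shut) to 1 (fully open). In form: [[[x, y, z], [rx, ry, rz], grip], ...]. A call has 1 to 12 rows; each row shifts and turns the commanded pose from where the row before left it, along the tool's axes as they then stand; what a row does not reach is not made up. A row lasts 1/10 s, in which the tool goes at most 50 mm and 8.59 degrees, less where a joint would pass 70% of its speed; a pose out of reach is approached as far as the arm can. A call with a number of a shift or a turn outside -1 to 1 is refused whole. A call with a gripper value outside its range is refused whole. The fingers move at their own pace and stop on an object; "squeeze" is the grip in N (left out, the last holds). Time passes only in rows, so rows that do not move let the fingers close. It gives the time, the measured TCP pose, the force, the opening and the grip force at its end, in the units of the state.
- get_obs(): the state, without advancing time (a new reading comes with each control period).
- camera(name): name is "scene" or "top" or "wrist"; returns a dict with "pixels" (400x640x3 uint8, red, green, blue), "depth" (400x640 float32, m along the optical axis (not along the pixel's ray), 0 where there is no reading), "fx", "fy", "cx", "cy" (pixels), "rvec" (rotation vector, rad) and "tvec" (3), from world to camera coordinates, as OpenCV has them. Camera axes: x right, y down, z forward; pixel columns grow to the right and rows downward; lengths in m; the calibration is good to about 2 mm. A picture is of the moment at which its call begins.
- hand_in(): hands the job in; it is judged then, once.
The state is a dict: "time_s": time; "qpos": joint angles; "joint_vel": joint speeds; "tau": joint torques, N m; "ee_pos": TCP position; "eef_rot": TCP orientation; "force": force on the tool from outside, world axes, zero at the start; "moment": the same for the moment, N m; "grip_width": finger opening in m; "grip_force": force on a finger pad.
Only numpy, scipy, OpenCV 4.12 (cv2) and the standard library are available. Lean on these libraries where they do the work, as an engineer would, in place of code of your own. Each camera call takes 0.05 s, during which the arm holds its last target. There are 200 camera calls.

## Working session

There is one attempt and no reset: what is moved stays moved. The work goes in short steps, Python scripts to look and compute and a tool call to move; the robot and the scene stay as the last step left them, time stands still between calls to the robot, and variables do not carry over. Pictures are saved under pics/ and viewed, at most 10 in all, crops included, and the job is handed in when it is done.

Besides the shell and the picture viewer there is one more tool, called as name([rows], argument=value, ...), one row to a line, values as JSON. send_rows: Moves the arm, as the interface text tells. Its arguments: {"type":"object","properties":{"motion":{"type":"array"},"squeeze":{"type":"number"}},"required":["motion"]}

```bash
mkdir -p pics; ls; python3 - <<'E'
from station import *
import cv2,numpy as np
o=get_obs();print(o)
for n in("scene","top"):
    c=camera(n);np.savez("pics/%s0.npz"%n,**c);cv2.imwrite("pics/%s0.png"%n,c["pixels"][:,:,::-1])
    R=cv2.Rodrigues(np.array(c["rvec"]))[0];print(n,c["fx"],c["cx"],c["cy"],-R.T@np.array(c["tvec"]),R[2])
E
```

```text
pics
{'time_s': 0.0, 'qpos': array([-1.19264432e+00,  3.00448070e-01,  1.52156454e+00, -6.52215298e-06,
        1.32070315e+00, -6.66087335e-02]), 'joint_vel': array([ 2.04703596e-03, -1.11327179e-03,  3.82635000e-04, -9.03722784e-04,
       -4.74564892e-05,  3.63630523e-04]), 'tau': array([ 3.07267692e-03, -5.31791639e+01, -3.52731442e+01,  7.09113549e-02,
        2.43796018e-02, -8.73013005e-05]), 'ee_pos': array([ 0.23652949, -0.49625737,  0.20490596]), 'eef_rot': array([-3.14047162e+00, -6.84496099e-05,  4.44762317e-01]), 'force': array([-0.17837382,  0.03747474,  0.25057955]), 'moment': array([ 0.04105943,  0.02439098, -0.03805441]), 'grip_force': 0.0, 'grip_width': 0.0939381497199023}
scene 465.9005692630793 310.77249067849914 197.72399490265352 [0.0692582  1.09535992 0.80172039] [ 0.35697674 -0.76152968 -0.54096225]
top 428.1780812798356 321.30187370654306 198.89997463786636 [0.45885501 0.07922185 1.17522617] [ 0.08074475 -0.01858342 -0.99656156]
```

View pics/top0.png

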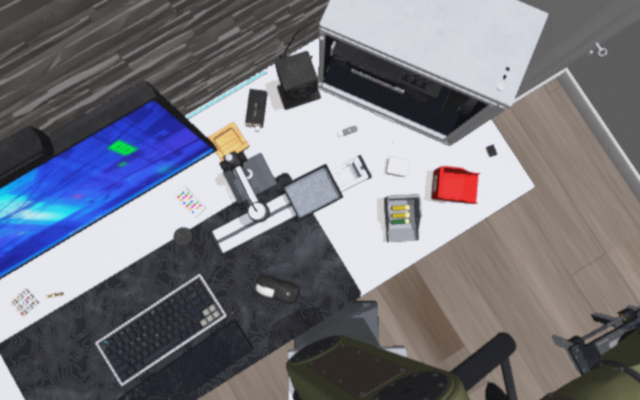

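View pics/scene0.png

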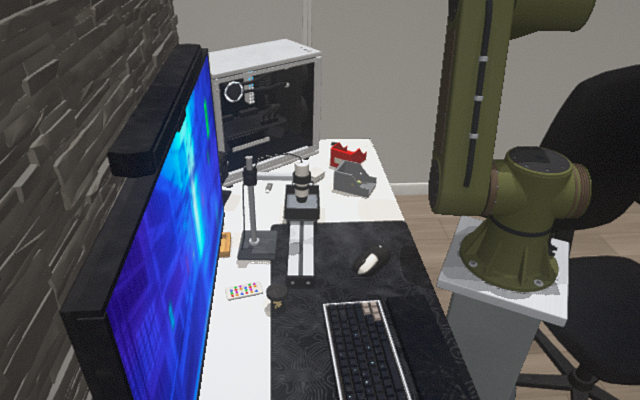

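Top: the rail runs from (215,240) to (370,165), the tray is at (313,190), the tab is near (355,168) and the bin with its cells is at (402,217). The red look-alike is at (456,185). In the scene view the bin is at (353,180), with the microscope in front of the tray.

```bash
cat > h.py <<'E'
import cv2,numpy as np
def load(n):
    c=dict(np.load(n)); c["R"]=cv2.Rodrigues(c["rvec"])[0]; return c
def cloud(c):
    v,u=np.mgrid[:400,:640]; d=c["depth"]
    p=np.stack([(u-c["cx"])/c["fx"]*d,(v-c["cy"])/c["fy"]*d,d],-1)
    return (p-c["tvec"].ravel())@c["R"]   # R^T(p-t)
def plane(c,u,v,z):
    r=np.array([(u-c["cx"])/c["fx"],(v-c["cy"])/c["fy"],1])@c["R"]; o=-c["R"].T@c["tvec"].ravel()
    return o+r*(z-o[2])/r[2]
def proj(c,P): return cv2.projectPoints(np.float64(P).reshape(-1,1,3),c["rvec"],c["tvec"],np.array([[c["fx"],0,c["cx"]],[0,c["fy"],c["cy"]],[0,0,1]]),None)[0].reshape(-1,2)
E
python3 - <<'E'
from h import *
a=load("pics/top0.npz");P=cloud(a)
im=a["pixels"][130:260,200:500,::-1]
cv2.imwrite("pics/topcrop.png",cv2.resize(im,None,fx=2.66,fy=2.66,interpolation=cv2.INTER_CUBIC))
s=load("pics/scene0.npz")
cv2.imwrite("pics/scenecrop.png",cv2.resize(s["pixels"][130:290,230:400,::-1],None,fx=3.5,fy=3.5,interpolation=cv2.INTER_CUBIC))
for r in range(190,246,4): print(r,[ "%d"%(1000*z) for z in P[r,380:428:3,2]])
for u,v in[(402,217),(313,190),(352,170),(258,210)]:print(u,v,P[v,u].round(3))
E
```

```text
190 ['-4', '-3', '-1', '2', '0', '-4', '-1', '2', '-5', '-1', '-2', '-2', '3', '-2', '0', '-2']
194 ['-2', '-3', '-2', '0', '-1', '0', '68', '66', '68', '66', '68', '69', '69', '67', '0', '2']
198 ['0', '0', '45', '69', '69', '62', '54', '50', '46', '41', '34', '26', '40', '70', '0', '0']
202 ['0', '1', '40', '69', '0', '2', '2', '3', '3', '4', '0', '4', '33', '68', '-3', '-2']
206 ['0', '1', '30', '69', '15', '18', '18', '19', '18', '19', '14', '1', '35', '61', '-5', '0']
210 ['2', '3', '26', '66', '2', '5', '5', '4', '0', '0', '3', '3', '28', '61', '-2', '-2']
214 ['-2', '-2', '26', '69', '8', '18', '21', '20', '19', '18', '12', '0', '23', '57', '-2', '-1']
218 ['-4', '-2', '23', '69', '4', '7', '4', '3', '11', '14', '7', '3', '19', '54', '5', '0']
222 ['1', '-1', '15', '58', '17', '15', '12', '15', '18', '11', '4', '4', '17', '53', '-2', '4']
226 ['2', '-1', '13', '45', '2', '-1', '3', '4', '6', '1', '0', '3', '16', '44', '4', '-3']
230 ['-4', '3', '8', '2', '0', '7', '2', '3', '6', '2', '6', '3', '12', '0', '-3', '-2']
234 ['2', '0', '4', '5', '7', '11', '8', '7', '9', '9', '10', '8', '5', '34', '0', '0']
238 ['-2', '0', '0', '30', '10', '6', '11', '10', '10', '13', '8', '7', '11', '26', '0', '2']
242 ['0', '1', '-1', '0', '0', '0', '-1', '0', '4', '0', '-2', '0', '0', '0', '-3', '0']
402 217 [ 0.498 -0.163  0.004]
313 190 [0.574 0.08  0.053]
352 170 [ 0.626 -0.026  0.04 ]
258 210 [0.513 0.198 0.257]
```

View pics/topcrop.png

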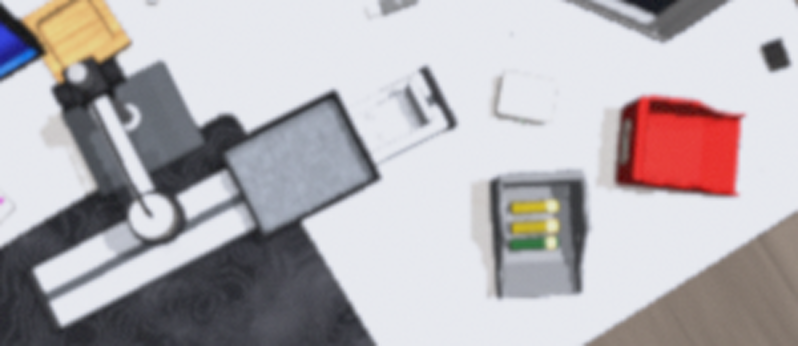

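View pics/scenecrop.png

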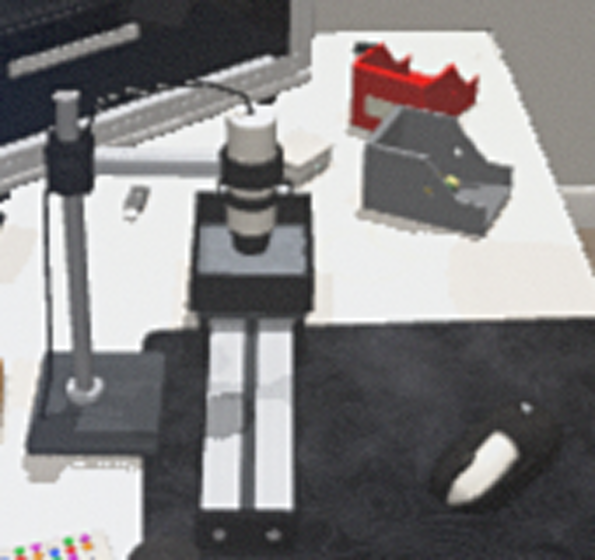

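The bin's mouth faces the robot (-x), with its back wall at crop (535,178). The cells lie across it at crop (530,207), (530,227) and (530,242). The tray is at crop (302,162), and the tab is near crop (415,105). The earbud case is at crop (525,97).

```bash
cat > m.py <<'E'
from h import *
def rect(Q):
    c,s,a=cv2.minAreaRect(np.float32(Q[:,:2]*1000)); return np.round(c,1),np.round(s,1),round(a,1)
def sel(P,lo,hi,x0,x1,y0,y1):
    m=(P[...,2]>lo)&(P[...,2]<hi)&(P[...,0]>x0)&(P[...,0]<x1)&(P[...,1]>y0)&(P[...,1]<y1)
    n,l,st,_=cv2.connectedComponentsWithStats(m.astype(np.uint8)); k=1+np.argmax(st[1:,4]); return P[l==k]
E
python3 - <<'E'
from m import *
for n in("top","scene"):
    c=load("pics/%s0.npz"%n);P=cloud(c)
    b=sel(P,.022,.09,.4,.64,-.26,-.08);print(n,"bin",len(b),rect(b),b[:,2].max().round(3),b[:,:2].min(0).round(3),b[:,:2].max(0).round(3))
    bk=sel(P,.06,.09,.5,.64,-.26,-.08);print(" top",len(bk),rect(bk),np.median(bk[:,2]))
    t=sel(P,.04,.095,.45,.66,-.01,.2);print(" tray",len(t),rect(t),np.percentile(t[:,2],[50,99]))
    t=sel(P,.065,.1,.45,.7,-.07,.2);print(" rim",len(t),rect(t))
    t=sel(P,.065,.1,.58,.7,-.09,.0);print(" tab",len(t),rect(t),t[:,2].max())
    t=sel(P,.02,.04,.3,.7,-.09,.36);print(" rail",len(t),rect(t))
    t=sel(P,.14,.3,.4,.6,.1,.3);print(" tube",len(t),rect(t),t[:,2].max())
E
```

```text
top bin 483 (array([ 496.5, -157.8]), array([121.6,  88.3]), 2.2) 0.075 [ 0.434 -0.201] [ 0.558 -0.112]
 top 213 (array([ 528.1, -156.5]), array([57.9, 88.5]), 1.3) 0.06872393669432904
 tray 2103 (array([579.3,  62.5]), array([100.2, 171.7]), 25.9) [0.04940051 0.08174114]
 rim 342 (array([570.3,  81.2]), array([100.3, 129.8]), 25.7)
 tab 72 (array([626.7, -37.2]), array([42. ,  8.2]), 24.6) 0.09498506900463517
 rail 1830 (array([491.8, 243.5]), array([ 69. , 228.1]), 26.3)
 tube 651 (array([547.8, 212. ]), array([120.8,  45.2]), 17.7) 0.28725595761972117
scene bin 977 (array([ 535.7, -183.6]), array([152. , 195.9]), 89.8) 0.074 [ 0.438 -0.26 ] [ 0.633 -0.107]
 top 152 (array([ 531.1, -155.2]), array([95.5, 60.5]), 89.3) 0.06775448086564306
 tray 1005 (array([573.4,  82.3]), array([ 99.7, 139. ]), 26.2) [0.05466709 0.08216857]
 rim 339 (array([573.4,  82.3]), array([ 99.7, 139. ]), 26.2)Traceback (most recent call last):
  File "<stdin>", line 8, in <module>
  File "m.py", line 6, in sel
    n,l,st,_=cv2.connectedComponentsWithStats(m.astype(np.uint8)); k=1+np.argmax(st[1:,4]); return P[l==k]
                                                                       ~~~~~~~~~^^^^^^^^^^
    return _wrapfunc(a, 'argmax', axis=axis, out=out, **kwds)
    return bound(*args, **kwds)
ValueError: attempt to get argmax of an empty sequence
```

send_rows([
  [[1,-0.4,0],[0,0,0],1],
  [[1,-0.4,0],[0,0,0],1],
  [[1,-0.4,0],[0,0,0],1],
  [[1,-0.4,0],[0,0,0],1],
  [[1,-0.4,0],[0,0,0],1],
  [[1,-0.4,0],[0,0,0],1],
  [[1,-0.4,0],[0,0,0],1],
  [[1,-0.4,0],[0,0,0],1],
  [[1,-0.4,0],[0,0,0],1],
  [[1,-0.4,0],[0,0,0],1],
  [[1,-0.4,0],[0,0,0],1],
  [[1,-0.4,0],[0,0,0],1],
])

```text
time_s: 1.3
ee_pos: [0.5003, -0.2104, 0.2052]
eef_rot: [-3.141, 0.0, 0.445]
force: [1.0, -0.1, -0.2]
grip_width: 0.094
grip_force: 0.0
```

send_rows([
  [[0.8,-0.3,0],[0,0,0],1],
  [[0.8,-0.3,0],[0,0,0],1],
  [[0.8,-0.3,0],[0,0,0],1],
  [[0,0,0],[0,0,-1],1],
  [[0,0,0],[0,0,-1],1],
  [[0,0,0],[0,0,-1],1],
  [[0,0,0],[0,0,-1],1],
  [[0,0,0],[0,0,-1],1],
  [[0,0,0],[0,0,-1],1],
  [[0,0,0],[0,0,-1],1],
  [[0,0,0],[0,0,-1],1],
  [[0,0,0],[0,0,-1],1],
])

```text
time_s: 2.5
ee_pos: [0.5529, -0.1562, 0.2051]
eef_rot: [-3.141, -0.0, 1.53]
force: [0.1, -0.4, -0.4]
grip_width: 0.0939
grip_force: 0.0
```

```bash
python3 - <<'E'
from station import *
from m import *
o=get_obs();print(o["time_s"],o["ee_pos"],o["eef_rot"],o["qpos"].round(3))
c=camera("wrist");np.savez("pics/w1.npz",**c);cv2.imwrite("pics/w1.png",c["pixels"][:,:,::-1])
P=cloud(load("pics/w1.npz"));z=P[...,2]
bk=sel(P,.06,.08,.47,.64,-.23,-.08);print(len(bk),rect(bk),np.median(bk[:,2]))
b=sel(P,.01,.08,.4,.64,-.23,-.08);print(len(b),rect(b))
E
```

```text
2.5 [ 0.55288744 -0.15619322  0.20506611] [-3.14088789e+00 -2.33711141e-04  1.52970739e+00] [-0.339  0.355  1.449  0.     1.338 -0.298]
1181 (array([ 524.2, -155.3]), array([70. , 87.6]), 1.7) 0.07027939774575505
3023 (array([ 497.8, -156.2]), array([124.5,  87.6]), 1.9)
```

View pics/w1.png

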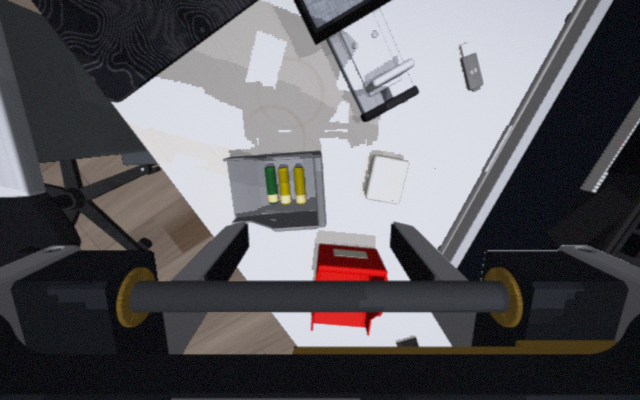

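The wrist view shows the bin at (275,190) with its three cells at (270,185), (285,185) and (300,185). Its back wall is at (322,190), and the earbuds at (387,177) are just behind it. I'll narrow the opening so the fingers stay clear of them.

send_rows([
  [[0,0,0],[0,0,-0.6],0.1],
  [[0,0.05,0.5],[0,0,0],0.1],
  [[0,0,0.8],[0,0,0],0.1],
  [[0,0,0.8],[0,0,0],0.1],
  [[0,0,0.8],[0,0,0],0.1],
  [[0,0,0.8],[0,0,0],0.1],
  [[0,0,0.8],[0,0,0],0.1],
  [[0,0,0.6],[0,0,0],0.1],
  [[0,0,0.33],[0,0,0],0.1],
  [[0,0,0],[0,0,0],0.1],
], squeeze=30)

```text
time_s: 3.55
ee_pos: [0.5539, -0.156, 0.0414]
eef_rot: [-3.139, -0.001, 1.595]
force: [0.1, 0.2, 0.0]
grip_width: 0.0517
grip_force: 0.0
```

send_rows([
  [[0,0,0],[0,0,0],-0.3],
  [[0,0,0],[0,0,0],-0.6],
  [[0,0,0],[0,0,0],-1],
  [[0,0,0],[0,0,0],-1],
  [[0,0,0],[0,0,0],-1],
  [[0,0,0],[0,0,0],-1],
  [[0,0,0],[0,0,0],-1],
], squeeze=30)

```text
time_s: 4.25
ee_pos: [0.5546, -0.1562, 0.0427]
eef_rot: [3.142, 0.0, 1.597]
force: [-1.2, 0.8, 1.7]
grip_width: 0.0101
grip_force: 30.0
```

send_rows([
  [[0,0,-0.3],[0,0,0],-1],
  [[0,0,-0.7],[0,0,0],-1],
  [[0,0,-0.8],[0,0,0],-1],
  [[0,0,-0.8],[0,0,0],-1],
  [[0,0,-0.8],[0,0,0],-1],
  [[0,0,-0.6],[0,0,0],-1],
  [[0,0,-0.3],[0,0,0],-1],
])

```text
time_s: 4.95
ee_pos: [0.5549, -0.1563, 0.1736]
eef_rot: [3.139, 0.001, 1.597]
force: [0.3, 0.2, -1.9]
grip_width: 0.0097
grip_force: 30.0
```

```bash
cat >> h.py <<'E'
from scipy.spatial.transform import Rotation as Ro
T=np.array([.5705,.081,0]); A=.452
RX=np.array([np.cos(A),np.sin(A),0]); RY=np.array([-np.sin(A),np.cos(A),0])
def tip(lx,lz,th,ly=0):  # TCP pose for lip at rail (lx,ly) from tray centre, height lz, tilt th
    d=Ro.from_rotvec(-th*RY); R=d*Ro.from_euler("xyz",[np.pi,0,np.pi/2+A])
    return T+RX*lx+RY*ly+[0,0,lz]+d.apply(RX*.118+np.array([0,0,.030])),R
def plan(p0,R0,p1,R1,n):
    dr=(R0.inv()*R1).as_rotvec()/n; R=R0
    for k in range(n):
        print((R.inv().apply((p1-p0)/n)/.03).round(2),(dr/.12).round(2)); R=R*Ro.from_rotvec(dr)
E
python3 - <<'E'
from station import *
from h import *
o=get_obs();print(o["time_s"],o["ee_pos"].round(4),o["eef_rot"].round(3),o["grip_width"])
P=cloud(load("pics/top0.npz"))
for lo in(.1,.2):
    m=(P[...,2]>lo)&(P[...,0]>.45)&(P[...,0]<1)
    for y in np.arange(-.1,.34,.04):
        q=P[m&(abs(P[...,1]-y)<.02)]
        if len(q):print(lo,y.round(2),q[:,0].min().round(3),q[:,2].max().round(2),end=' | ')
    print()
p0=o["ee_pos"];R0=Ro.from_euler("xyz",o["eef_rot"])
pts=[tip(-.01,.135,0.2),tip(.01,.1,.33),tip(.012,.085,.6),tip(.015,.08,.85)]
ns=[12,2,4,4]
for (p,R),n in zip(pts,ns):
    print(p.round(3));plan(p0,R0,p,R,n);p0,R0=p,R
E
```

```text
4.95 [ 0.5549 -0.1563  0.1736] [3.139e+00 1.000e-03 1.597e+00] 0.009673124851004123
0.1 -0.1 0.775 0.39 | 0.1 -0.06 0.794 0.39 | 0.1 -0.02 0.813 0.39 | 0.1 0.02 0.832 0.39 | 0.1 0.06 0.459 1.18 | 0.1 0.1 0.816 0.22 | 0.1 0.14 0.812 0.25 | 0.1 0.18 0.49 0.29 | 0.1 0.22 0.49 0.33 | 0.1 0.26 0.576 0.37 | 0.1 0.3 0.608 0.54 | 0.1 0.34 0.647 0.54 | 
0.2 -0.1 0.775 0.39 | 0.2 -0.06 0.794 0.39 | 0.2 -0.02 0.813 0.39 | 0.2 0.02 0.832 0.39 | 0.2 0.06 0.459 1.18 | 0.2 0.1 0.941 0.22 | 0.2 0.14 0.985 0.25 | 0.2 0.18 0.49 0.29 | 0.2 0.22 0.49 0.33 | 0.2 0.26 0.576 0.37 | 0.2 0.3 0.608 0.54 | 0.2 0.34 0.647 0.54 | 
[0.66  0.125 0.188]
[ 0.77  0.31 -0.04] [-0.14  0.03 -0.29]
[ 0.76  0.34 -0.03] [-0.14  0.03 -0.29]
[ 0.75  0.37 -0.02] [-0.14  0.03 -0.29]
[ 0.74  0.39 -0.01] [-0.14  0.03 -0.29]
[ 0.72  0.42 -0.  ] [-0.14  0.03 -0.29]
[0.71 0.45 0.  ] [-0.14  0.03 -0.29]
[0.69 0.47 0.01] [-0.14  0.03 -0.29]
[0.67 0.49 0.03] [-0.14  0.03 -0.29]
[0.65 0.52 0.04] [-0.14  0.03 -0.29]
[0.64 0.54 0.05] [-0.14  0.03 -0.29]
[0.62 0.56 0.06] [-0.14  0.03 -0.29]
[0.6  0.58 0.07] [-0.14  0.03 -0.29]
[0.671 0.13  0.167]
[-0.    0.13  0.39] [-0.54  0.    0.  ]
[-0.    0.1   0.39] [-0.54  0.    0.  ]
[0.654 0.121 0.176]
[ 0.   -0.13 -0.13] [-0.56  0.   -0.  ]
[ 0.   -0.12 -0.14] [-0.56  0.   -0.  ]
[ 0.   -0.11 -0.15] [-0.56  0.   -0.  ]
[ 0.   -0.1  -0.15] [-0.56  0.   -0.  ]
[0.634 0.112 0.188]
[-0.   -0.1  -0.19] [-0.52  0.    0.  ]
[-0.   -0.08 -0.19] [-0.52  0.    0.  ]
[-0.   -0.07 -0.2 ] [-0.52  0.    0.  ]
[-0.   -0.06 -0.2 ] [-0.52  0.    0.  ]
```

send_rows([
  [[0.4,0.16,0],[0,0,-0.3],-1],
  [[0.75,0.33,-0.03],[-0.15,0.03,-0.3],-1],
  [[0.75,0.36,-0.02],[-0.15,0.03,-0.3],-1],
  [[0.74,0.39,-0.01],[-0.15,0.03,-0.3],-1],
  [[0.72,0.42,0],[-0.15,0.03,-0.3],-1],
  [[0.71,0.45,0],[-0.15,0.03,-0.3],-1],
  [[0.69,0.47,0.01],[-0.15,0.03,-0.3],-1],
  [[0.67,0.49,0.03],[-0.15,0.03,-0.3],-1],
  [[0.65,0.52,0.04],[-0.15,0.03,-0.3],-1],
  [[0.64,0.54,0.05],[-0.15,0.03,-0.3],-1],
  [[0.62,0.56,0.06],[-0.15,0.03,-0.3],-1],
  [[0.5,0.45,0.06],[-0.1,0.03,-0.2],-1],
])

```text
time_s: 6.15
ee_pos: [0.6516, 0.1118, 0.1807]
eef_rot: [2.948, -0.003, 2.022]
force: [-0.1, -0.8, -3.0]
grip_width: 0.0099
grip_force: 30.0
```

```bash
cat > tipplan.py <<'E'
from station import *
from h import *
o=get_obs();print(o["time_s"],o["ee_pos"].round(4),o["eef_rot"].round(3),o["grip_width"],o["qpos"].round(2))
p0=o["ee_pos"];R0=Ro.from_euler("xyz",o["eef_rot"])
for (p,R),n in zip([tip(.01,.1,.33),tip(.012,.085,.6),tip(.015,.08,.85)],[3,4,4]):
    print(p.round(3));plan(p0,R0,p,R,n);p0,R0=p,R
c=camera("top");cv2.imwrite("pics/t2.png",cv2.resize(c["pixels"][100:260,220:460,::-1],None,fx=3,fy=3))
E
python3 tipplan.py
```

```text
6.15 [0.6516 0.1118 0.1807] [ 2.948 -0.003  2.022] 0.009932971966155934 [ 0.09  0.46  1.37  0.08  1.13 -0.39]
[0.671 0.13  0.167]
[0.09 0.25 0.21] [-0.38 -0.01 -0.  ]
[0.09 0.24 0.22] [-0.38 -0.01 -0.  ]
[0.09 0.23 0.23] [-0.38 -0.01 -0.  ]
[0.654 0.121 0.176]
[ 0.   -0.13 -0.13] [-0.56  0.   -0.  ]
[ 0.   -0.12 -0.14] [-0.56  0.   -0.  ]
[ 0.   -0.11 -0.15] [-0.56  0.   -0.  ]
[ 0.   -0.1  -0.15] [-0.56  0.   -0.  ]
[0.634 0.112 0.188]
[-0.   -0.1  -0.19] [-0.52  0.    0.  ]
[-0.   -0.08 -0.19] [-0.52  0.    0.  ]
[-0.   -0.07 -0.2 ] [-0.52  0.    0.  ]
[-0.   -0.06 -0.2 ] [-0.52  0.    0.  ]
```

View pics/t2.png

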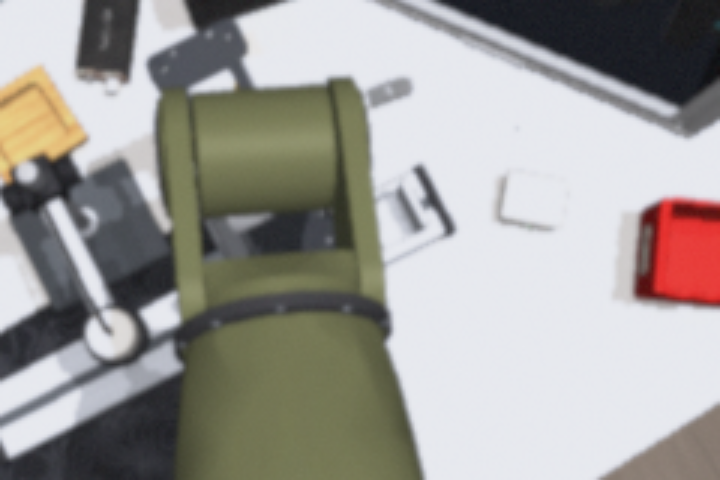

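The arm hides the tray, but clears the tube at (112,332) and the stand. The earbuds and the red bin are untouched.

send_rows([
  [[0.09,0.25,0.2],[-0.38,0,0],-1],
  [[0.09,0.24,0.22],[-0.38,0,0],-1],
  [[0.09,0.23,0.23],[-0.38,0,0],-1],
  [[0,0,0],[-0.2,0,0],-1],
  [[0,-0.1,-0.1],[-0.3,0,0],-1],
  [[0,-0.1,-0.12],[-0.4,0,0],-1],
  [[0,-0.12,-0.14],[-0.55,0,0],-1],
  [[0,-0.1,-0.15],[-0.5,0,0],-1],
])

```text
time_s: 7.0
ee_pos: [0.6548, 0.1205, 0.1764]
eef_rot: [2.575, -0.002, 2.019]
force: [-0.5, 0.0, -1.8]
grip_width: 0.0095
grip_force: 30.0
```

send_rows([
  [[0,-0.1,-0.18],[-0.5,0,0],-1],
  [[0,-0.1,-0.19],[-0.52,0,0],-1],
  [[0,-0.08,-0.19],[-0.52,0,0],-1],
  [[0,-0.07,-0.2],[-0.52,0,0],-1],
  [[0,-0.06,-0.2],[-0.52,0,0],-1],
  [[0,0,0],[0,0,0],-1],
  [[0,0,0],[0,0,0],-1],
  [[0,0,0],[0,0,0],-1],
])

```text
time_s: 7.8
ee_pos: [0.6306, 0.1085, 0.1916]
eef_rot: [2.268, -0.002, 2.019]
force: [-0.6, 0.1, -0.6]
grip_width: 0.0095
grip_force: 30.0
```

```bash
python3 - <<'E'
from station import *
from h import *
o=get_obs();print(o["ee_pos"].round(4),o["eef_rot"].round(3),o["force"].round(1),tip(.015,.08,.85)[0])
c=camera("scene");np.savez("pics/s3.npz",**c)
w=camera("wrist")
a=cv2.resize(c["pixels"][140:260,250:400,::-1],(700,560))
cv2.imwrite("pics/s3.png",cv2.hconcat([cv2.resize(a,(400,320)),cv2.resize(w["pixels"][:,:,::-1],(400,320))]))
E
```

```text
[0.6306 0.1085 0.1916] [ 2.268e+00 -2.000e-03  2.019e+00] [-0.6  0.1 -0.6] [0.63377577 0.11172191 0.18845058]
```

View pics/s3.png

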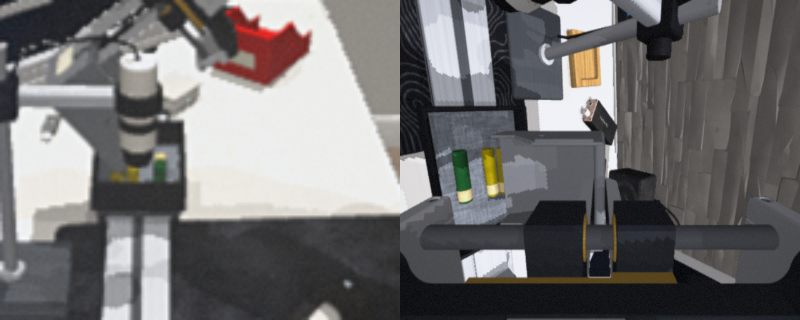

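The green cell at (160,165) and a yellow one at (132,172) lie in the tray. The wrist view shows the bin's inside empty, with the cells in the tray at (462,175) and (492,172). I'll carry the bin back.

```bash
python3 - <<'E'
from station import *
from h import *
o=get_obs();p0=o["ee_pos"];R0=Ro.from_euler("xyz",o["eef_rot"])
p1=p0+[0,0,.06]; plan(p0,R0,p1,R0,3);print()
plan(p1,R0,np.array([.5547,-.1563,.15]),Ro.from_euler("xyz",[np.pi,0,1.597]),13)
E
```

```text
[ 0.    0.51 -0.43] [0. 0. 0.]
[ 0.    0.51 -0.43] [0. 0. 0.]
[ 0.    0.51 -0.43] [0. 0. 0.]

[-0.53 -0.5  -0.19] [ 0.55 -0.12  0.25]
[-0.55 -0.5  -0.15] [ 0.55 -0.12  0.25]
[-0.56 -0.49 -0.11] [ 0.55 -0.12  0.25]
[-0.58 -0.48 -0.07] [ 0.55 -0.12  0.25]
[-0.59 -0.46 -0.03] [ 0.55 -0.12  0.25]
[-0.61 -0.44  0.01] [ 0.55 -0.12  0.25]
[-0.62 -0.42  0.04] [ 0.55 -0.12  0.25]
[-0.63 -0.4   0.08] [ 0.55 -0.12  0.25]
[-0.64 -0.38  0.11] [ 0.55 -0.12  0.25]
[-0.65 -0.35  0.15] [ 0.55 -0.12  0.25]
[-0.66 -0.32  0.18] [ 0.55 -0.12  0.25]
[-0.67 -0.28  0.21] [ 0.55 -0.12  0.25]
[-0.67 -0.25  0.24] [ 0.55 -0.12  0.25]
```

send_rows([
  [[0,0.51,-0.43],[0,0,0],-1],
  [[0,0.51,-0.43],[0,0,0],-1],
  [[0,0.51,-0.43],[0,0,0],-1],
  [[-0.53,-0.5,-0.19],[0.55,-0.12,0.25],-1],
  [[-0.55,-0.5,-0.15],[0.55,-0.12,0.25],-1],
  [[-0.56,-0.49,-0.11],[0.55,-0.12,0.25],-1],
  [[-0.58,-0.48,-0.07],[0.55,-0.12,0.25],-1],
  [[-0.59,-0.46,-0.03],[0.55,-0.12,0.25],-1],
  [[-0.61,-0.44,0.01],[0.55,-0.12,0.25],-1],
  [[-0.62,-0.42,0.04],[0.55,-0.12,0.25],-1],
  [[-0.63,-0.4,0.08],[0.55,-0.12,0.25],-1],
  [[-0.64,-0.38,0.11],[0.55,-0.12,0.25],-1],
])

```text
time_s: 9.1
ee_pos: [0.5778, -0.0765, 0.1808]
eef_rot: [2.874, -0.037, 1.723]
force: [0.3, 1.1, -1.0]
grip_width: 0.0097
grip_force: 30.0
```

send_rows([
  [[-0.65,-0.35,0.15],[0.55,-0.12,0.25],-1],
  [[-0.66,-0.32,0.18],[0.55,-0.12,0.25],-1],
  [[-0.67,-0.28,0.21],[0.55,-0.12,0.25],-1],
  [[-0.67,-0.25,0.24],[0.55,-0.12,0.25],-1],
  [[0,0,0],[0,0,0],-1],
])

```text
time_s: 9.6
ee_pos: [0.5547, -0.1586, 0.1481]
eef_rot: [3.141, 0.003, 1.596]
force: [0.5, -0.1, -1.8]
grip_width: 0.01
grip_force: 30.0
```

```bash
python3 - <<'E'
from station import *
from h import *
o=get_obs();print(o["ee_pos"].round(4),o["eef_rot"].round(4),o["force"].round(1),o["grip_width"])
p0=o["ee_pos"];R0=Ro.from_euler("xyz",o["eef_rot"])
plan(p0,R0,np.array([.5547,-.1563,.05]),Ro.from_euler("xyz",[np.pi,0,1.597]),1)
c=camera("top");np.savez("pics/t4.npz",**c)
P=cloud(load("pics/t4.npz"))
w=camera("wrist")
cv2.imwrite("pics/t4.png",cv2.hconcat([cv2.resize(c["pixels"][130:230,240:400,::-1],(480,300)),cv2.resize(w["pixels"][:,:,::-1],(320,300))]))
E
```

```text
[ 0.5547 -0.1586  0.1481] [3.1415 0.0033 1.596 ] [ 0.5 -0.1 -1.8] 0.009987598526116961
[0.09 0.   3.27] [ 0.    0.03 -0.01]
```

View pics/t4.png

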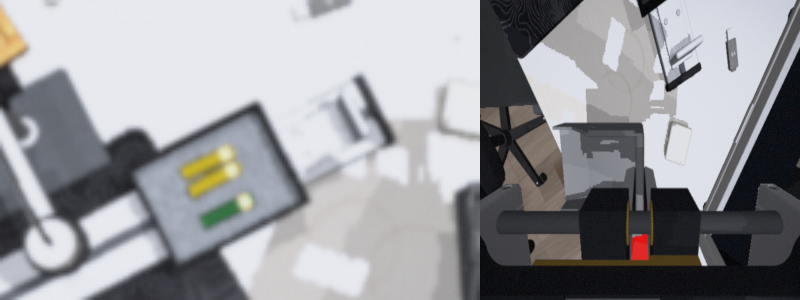

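All three cells are in the tray, at (207,160), (213,178) and (228,212), and the bin is empty. I'll set it down.

send_rows([
  [[0.08,0,0.6],[0,0,0],-1],
  [[0,0,0.8],[0,0,0],-1],
  [[0,0,0.8],[0,0,0],-1],
  [[0,0,0.6],[0,0,0],-1],
  [[0,0,0.4],[0,0,0],-1],
  [[0,0,0.15],[0,0,0],-1],
  [[0,0,0.1],[0,0,0],-1],
  [[0,0,0],[0,0,0],-1],
])

```text
time_s: 10.5
ee_pos: [0.5554, -0.1546, 0.0463]
eef_rot: [3.137, 0.002, 1.599]
force: [-0.2, 0.2, -1.4]
grip_width: 0.0096
grip_force: 30.0
```

send_rows([
  [[0,0,0.05],[0,0,0],-1],
  [[0,0,0.03],[0,0,0],-1],
  [[0,0,0],[0,0,0],-1],
])

```text
time_s: 10.8
ee_pos: [0.5552, -0.1547, 0.0436]
eef_rot: [3.138, 0.001, 1.599]
force: [-0.6, -0.1, -1.7]
grip_width: 0.0095
grip_force: 30.0
```

send_rows([
  [[0,0,0.03],[0,0,0],-1],
  [[0,0,0.03],[0,0,0],-1],
  [[0,0,0],[0,0,0],-1],
])

```text
time_s: 11.1
ee_pos: [0.5554, -0.1547, 0.0427]
eef_rot: [3.137, 0.002, 1.599]
force: [-3.2, 1.2, 10.3]
grip_width: 0.0097
grip_force: 30.0
```

send_rows([
  [[0,0,-0.03],[0,0,0],-1],
  [[0,0,0],[0,0,0],-0.5],
  [[0,0,0],[0,0,0],0],
  [[0,0,0],[0,0,0],0],
  [[0,0,-0.3],[0,0,0],0],
  [[0,0,-0.7],[0,0,0],0],
  [[0,0,-0.8],[0,0,0],0],
  [[0,0,-0.8],[0,0,0],0],
  [[0,0,-0.8],[0,0,0],-1],
  [[0,0,-0.6],[0,0,0],-1],
])

```text
time_s: 12.1
ee_pos: [0.5549, -0.1546, 0.1648]
eef_rot: [3.136, 0.002, 1.599]
force: [-0.1, -0.3, 0.5]
grip_width: 0.0343
grip_force: 0.0
```

```bash
python3 - <<'E'
from station import *
from m import *
o=get_obs();print(o["ee_pos"].round(4),o["eef_rot"].round(4),o["force"].round(1),o["grip_width"])
c=camera("wrist");np.savez("pics/w5.npz",**c)
P=cloud(load("pics/w5.npz"))
b=sel(P,.01,.08,.4,.64,-.23,-.08);print(len(b),rect(b),np.percentile(b[:,2],95))
c=camera("scene");np.savez("pics/s5.npz",**c)
c=camera("top");np.savez("pics/t5.npz",**c);P=cloud(load("pics/t5.npz"))
t=sel(P,.065,.1,.45,.7,0,.2);print("rim",rect(t))
t=sel(P,.065,.1,.58,.7,-.09,.0);print(" tab",len(t),rect(t),t[:,2].max())
p0=o["ee_pos"];R0=Ro.from_euler("xyz",o["eef_rot"])
# tool behind the tab: tab rear face centre = tray centre -136 mm
for d,z in((.136+.05,.17),(.136+.05,.064)):
    p=T-RY*d+[0,0,z];print(p.round(4));plan(p0,R0,p,Ro.from_euler("xyz",[np.pi,0,np.pi/2+A]),6 if z>.1 else 4);p0,R0=p,Ro.from_euler("xyz",[np.pi,0,np.pi/2+A])
E
```

```text
[ 0.5549 -0.1546  0.1648] [3.1362e+00 2.0000e-03 1.5991e+00] [-0.1 -0.3  0.5] 0.03434827671624582
3592 (array([ 499.2, -154.2]), array([123.5,  86.7]), 1.6) 0.07131853406674316
rim (array([570.5,  81.2]), array([100.5, 130.2]), 25.8)
 tab 72 (array([627. , -37.1]), array([42.6,  7.4]), 25.0) 0.09424489669955442
[ 0.6517 -0.0863  0.17  ]
[ 0.36  0.55 -0.03] [ 0.01  0.   -0.59]
[ 0.32  0.57 -0.03] [ 0.01  0.   -0.59]
[ 0.28  0.59 -0.03] [ 0.01  0.   -0.59]
[ 0.24  0.61 -0.03] [ 0.01  0.   -0.59]
[ 0.2   0.63 -0.03] [ 0.01  0.   -0.59]
[ 0.15  0.64 -0.03] [ 0.01  0.   -0.59]
[ 0.6517 -0.0863  0.064 ]
[ 0.   -0.    0.88] [0. 0. 0.]
[ 0.   -0.    0.88] [0. 0. 0.]
[ 0.   -0.    0.88] [0. 0. 0.]
[ 0.   -0.    0.88] [0. 0. 0.]
```

send_rows([
  [[0.64,0.72,0],[0,0,0],-1],
  [[0.64,0.73,0],[0,0,0],-1],
  [[0.64,0.72,0],[0,0,0],-1],
  [[0.64,0.73,0],[0,0,0],-1],
  [[0,0,0],[0.01,0,-0.88],-1],
  [[0,0,0],[0.01,0,-0.88],-1],
  [[0,0,0],[0.01,0,-0.88],-1],
  [[0,0,0],[0.01,0,-0.88],-1],
])

```text
time_s: 13.05
ee_pos: [0.6389, -0.0751, 0.161]
eef_rot: [-3.138, 0.0, 2.026]
force: [0.7, -0.4, 0.4]
grip_width: 0.0002
grip_force: 0.0
```

send_rows([
  [[0,0,0.5],[0,0,0],-1],
  [[0,0,0.8],[0,0,0],-1],
  [[0,0,0.8],[0,0,0],-1],
  [[0,0,0.7],[0,0,0],-1],
  [[0,0,0.5],[0,0,0],-1],
  [[0,0,0],[0,0,0],-1],
])

```text
time_s: 13.65
ee_pos: [0.6378, -0.0753, 0.0604]
eef_rot: [-3.136, -0.001, 2.02]
force: [0.1, 0.3, -0.3]
grip_width: 0.0004
grip_force: 0.0
```

```bash
cat > rc.py <<'E'
from station import *
from h import *
o=get_obs();d=o["ee_pos"]-T
print(o["time_s"],"rail x %.4f y %.4f z %.4f"%(d@RX,d@RY,d[2]),o["eef_rot"].round(3),"Fy %.2f"%(o["force"]@RY),o["grip_width"].round(4))
E
python3 rc.py
```

```text
Traceback (most recent call last):
  File "rc.py", line 4, in <module>
    print(o["time_s"],"rail x %.4f y %.4f z %.4f"%(d@RX,d@RY,d[2]),o["eef_rot"].round(3),"Fy %.2f"%(o["force"]@RY),o["grip_width"].round(4))
                                                                                                                   ^^^^^^^^^^^^^^^^^^^^^
AttributeError: 'float' object has no attribute 'round'
```

send_rows([
  [[0.2,0,0],[0,0,0],-1],
  [[0.2,0,0],[0,0,0],-1],
  [[0.2,0,0],[0,0,0],-1],
  [[0.1,0,0],[0,0,0],-1],
  [[0.1,0,0],[0,0,0],-1],
  [[0.1,0,0],[0,0,0],-1],
])

```text
time_s: 14.25
ee_pos: [0.6279, -0.0515, 0.0641]
eef_rot: [-3.141, 0.003, 2.022]
force: [5.6, -10.2, -2.9]
grip_width: 0.0002
grip_force: 6.2
```

send_rows([
  [[0.07,0,0],[0,0,0],-1],
  [[0.07,0,0],[0,0,0],-1],
  [[0,0,0],[0,0,0],-1],
])

```text
time_s: 14.55
ee_pos: [0.6265, -0.0488, 0.0641]
eef_rot: [-3.141, 0.005, 2.021]
force: [6.3, -9.6, -2.6]
grip_width: 0.0003
grip_force: 5.3
```

send_rows([
  [[0.07,0,0],[0,0,0],-1],
  [[0.07,0,0],[0,0,0],-1],
  [[0,0,0],[0,0,0],-1],
])

```text
time_s: 14.85
ee_pos: [0.6243, -0.0441, 0.064]
eef_rot: [-3.141, 0.003, 2.021]
force: [1.4, -3.1, 0.8]
grip_width: 0.0008
grip_force: 2.0
```

send_rows([
  [[0.15,0,0],[0,0,0],-1],
  [[0.25,0,0],[0,0,0],-1],
  [[0.25,0,0],[0,0,0],-1],
  [[0.25,0,0],[0,0,0],-1],
  [[0.25,0,0],[0,0,0],-1],
  [[0.25,0,0],[0,0,0],-1],
  [[0.25,0,0],[0,0,0],-1],
  [[0.25,0,0],[0,0,0],-1],
  [[0.2,0,0],[0,0,0],-1],
  [[0.1,0,0],[0,0,0],-1],
  [[0.1,0,0],[0,0,0],-1],
])

```text
time_s: 15.95
ee_pos: [0.5941, 0.0183, 0.0639]
eef_rot: [-3.14, 0.002, 2.021]
force: [1.3, -3.4, 2.7]
grip_width: 0.0006
grip_force: 2.2
```

```bash
sed -i 's/,o\["grip_width"\].round(4)//' rc.py; cat >> rc.py <<'E'
from m import *
print("s finger %.4f"%(d@RY+.144))
for n in("top","scene"):
    c=camera(n);np.savez("pics/x.npz",**c);P=cloud(load("pics/x.npz"))
    q=(P-T)@np.stack([RX,RY,[0,0,1]],1)
    m=(q[...,2]>.07)&(q[...,2]<.087)&(abs(q[...,0])<.056)&(q[...,1]>-.1)&(q[...,1]<.25)
    r=q[m][:,1]; print(n,len(r),"rim y ends",np.percentile(r,[1,99]).round(4))
E
python3 rc.py
```

```text
15.95 rail x -0.0062 y -0.0667 z 0.0639 [-3.140e+00  2.000e-03  2.021e+00] Fy -3.64
s finger 0.0773
top 259 rim y ends [0.0139 0.1428]
scene 317 rim y ends [-0.0516  0.1466]
```

send_rows([
  [[0.05,0,0],[0,0,0],-1],
  [[0.05,0,0],[0,0,0],-1],
])

```text
time_s: 16.25
ee_pos: [0.5926, 0.0211, 0.0635]
eef_rot: [-3.14, 0.002, 2.021]
force: [0.9, -2.0, 1.8]
grip_width: 0.0002
grip_force: 1.7
```

send_rows([
  [[0.05,0,0],[0,0,0],-1],
  [[0.05,0,0],[0,0,0],-1],
])

```text
time_s: 16.45
ee_pos: [0.5912, 0.024, 0.0635]
eef_rot: [-3.14, 0.002, 2.021]
force: [2.0, -2.2, 1.6]
grip_width: 0.0005
grip_force: 1.7
```

send_rows([
  [[0.05,0,0],[0,0,0],-1],
  [[0.05,0,0],[0,0,0],-1],
])

```text
time_s: 16.65
ee_pos: [0.5899, 0.0267, 0.0635]
eef_rot: [-3.14, 0.002, 2.022]
force: [2.8, -3.5, 1.5]
grip_width: 0.0002
grip_force: 1.7
```

send_rows([
  [[0.05,0,0],[0,0,0],-1],
  [[0.05,0,0],[0,0,0],-1],
])

```text
time_s: 16.85
ee_pos: [0.5886, 0.0294, 0.0635]
eef_rot: [-3.14, 0.002, 2.022]
force: [2.0, -3.0, 1.1]
grip_width: 0.0001
grip_force: 1.7
```

send_rows([
  [[0.05,0,0],[0,0,0],-1],
  [[0.05,0,0],[0,0,0],-1],
])

```text
time_s: 17.05
ee_pos: [0.5873, 0.0321, 0.0635]
eef_rot: [-3.14, 0.002, 2.022]
force: [1.7, -3.7, 2.6]
grip_width: 0.0008
grip_force: 1.7
```

send_rows([
  [[0.05,0,0],[0,0,0],-1],
  [[0.05,0,0],[0,0,0],-1],
])

```text
time_s: 17.25
ee_pos: [0.586, 0.0348, 0.0635]
eef_rot: [-3.14, 0.002, 2.022]
force: [2.2, -2.9, 2.1]
grip_width: 0.0006
grip_force: 1.7
```

send_rows([
  [[0.05,0,0],[0,0,0],-1],
  [[0.05,0,0],[0,0,0],-1],
])

```text
time_s: 17.45
ee_pos: [0.5846, 0.0375, 0.0635]
eef_rot: [-3.14, 0.002, 2.022]
force: [1.8, -2.0, 1.3]
grip_width: 0.0003
grip_force: 1.4
```

send_rows([
  [[0.05,0,0],[0,0,0],-1],
  [[0.05,0,0],[0,0,0],-1],
])

```text
time_s: 17.65
ee_pos: [0.5829, 0.0404, 0.0631]
eef_rot: [-3.139, 0.001, 2.022]
force: [0.1, 0.5, -0.1]
grip_width: 0.0003
grip_force: 0.0
```

The force has dropped to zero, so the carrier has been pulled ahead. I'll check its position.

```bash
python3 rc.py
```

```text
17.65 rail x -0.0066 y -0.0419 z 0.0631 [-3.139e+00  1.000e-03  2.022e+00] Fy 0.36
s finger 0.1021
top 262 rim y ends [0.0388 0.1677]
scene 355 rim y ends [0.0099 0.1725]
```

send_rows([
  [[0.04,0,0],[0,0,0],-1],
  [[0,0,0],[0,0,0],-1],
])

```text
time_s: 17.95
ee_pos: [0.5827, 0.0414, 0.0633]
eef_rot: [-3.139, 0.001, 2.022]
force: [0.1, 0.3, -0.1]
grip_width: 0.0001
grip_force: 0.0
```

send_rows([
  [[0.03,0,0],[0,0,0],-1],
  [[0,0,0],[0,0,0],-1],
])

```text
time_s: 18.15
ee_pos: [0.5824, 0.0421, 0.0635]
eef_rot: [-3.14, 0.002, 2.022]
force: [0.1, -0.3, -0.4]
grip_width: 0.0005
grip_force: 0.0
```

```bash
python3 rc.py
```

```text
18.15 rail x -0.0063 y -0.0402 z 0.0635 [-3.140e+00  2.000e-03  2.022e+00] Fy -0.34
s finger 0.1038
top 294 rim y ends [0.0452 0.1746]
scene 355 rim y ends [-0.0196  0.1763]
```

send_rows([
  [[0.05,0,0],[0,0,0],-1],
  [[0.05,0,0],[0,0,0],-1],
  [[0,0,0],[0,0,0],-1],
])

```text
time_s: 18.55
ee_pos: [0.5811, 0.0449, 0.0635]
eef_rot: [-3.14, 0.002, 2.022]
force: [-0.2, 0.2, 0.1]
grip_width: 0.0003
grip_force: 0.0
```

```bash
python3 rc.py
```

```text
18.55 rail x -0.0063 y -0.0371 z 0.0635 [-3.140e+00  2.000e-03  2.022e+00] Fy 0.30
s finger 0.1069
top 290 rim y ends [0.0452 0.1745]
scene 362 rim y ends [-0.0202  0.1772]
```

send_rows([
  [[0.03,0,0],[0,0,0],-1],
  [[0,0,0],[0,0,0],-1],
])

```text
time_s: 18.85
ee_pos: [0.5808, 0.0456, 0.0635]
eef_rot: [-3.14, 0.002, 2.022]
force: [0.6, 0.2, 0.4]
grip_width: 0.0005
grip_force: 0.0
```

send_rows([
  [[0.02,0,0],[0,0,0],-1],
  [[0,0,0],[0,0,0],-1],
])

```text
time_s: 19.05
ee_pos: [0.5805, 0.0461, 0.0635]
eef_rot: [-3.14, 0.002, 2.022]
force: [-0.3, 0.7, 0.2]
grip_width: 0.0006
grip_force: 0.0
```

send_rows([
  [[0.02,0,0],[0,0,0],-1],
  [[0,0,0],[0,0,0],-1],
])

```text
time_s: 19.25
ee_pos: [0.5803, 0.0465, 0.0635]
eef_rot: [-3.14, 0.002, 2.022]
force: [0.6, -1.5, -0.1]
grip_width: 0.0006
grip_force: 0.6
```

send_rows([
  [[0.02,0,0],[0,0,0],-1],
  [[0,0,0],[0,0,0],-1],
])

```text
time_s: 19.45
ee_pos: [0.5802, 0.0467, 0.0635]
eef_rot: [-3.14, 0.003, 2.021]
force: [1.1, -4.7, -1.6]
grip_width: 0.0003
grip_force: 2.4
```

send_rows([
  [[0.015,0,0],[0,0,0],-1],
  [[0,0,0],[0,0,0],-1],
])

```text
time_s: 19.65
ee_pos: [0.5802, 0.0468, 0.0635]
eef_rot: [-3.14, 0.003, 2.021]
force: [3.6, -6.9, -1.3]
grip_width: 0.0007
grip_force: 3.6
```

The notch holds against about 8 N, so the tray is home. I'll back off and rise clear.

send_rows([
  [[-0.1,0,0],[0,0,0],-1],
  [[-0.3,0,0],[0,0,0],-1],
  [[-0.5,0,0],[0,0,0],-1],
  [[-0.5,0,0],[0,0,0],-1],
  [[0,0,-0.5],[0,0,0],-1],
  [[0,0,-0.8],[0,0,0],-1],
  [[0,0,-0.8],[0,0,0],-1],
  [[0,0,-0.8],[0,0,0],-1],
  [[-0.5,0,-0.5],[0,0,0],-1],
  [[-0.8,0,0],[0,0,0],-1],
  [[-0.8,0,0],[0,0,0],-1],
  [[-0.8,0,0],[0,0,0],-1],
])

```text
time_s: 20.85
ee_pos: [0.6365, -0.0692, 0.1671]
eef_rot: [-3.141, 0.002, 2.022]
force: [0.4, 0.4, 0.0]
grip_width: 0.0008
grip_force: 0.0
```

```bash
python3 rc.py; python3 - <<'E'
from station import *
import cv2
c=camera("top");s=camera("scene")
cv2.imwrite("pics/t9.png",cv2.hconcat([cv2.resize(c["pixels"][120:260,220:500,::-1],(480,240)),cv2.resize(s["pixels"][130:250,240:400,::-1],(320,240))]))
E
```

```text
20.85 rail x -0.0062 y -0.1639 z 0.1671 [-3.141e+00  2.000e-03  2.022e+00] Fy 0.17
s finger -0.0199
top 316 rim y ends [-0.0231  0.1745]
scene 360 rim y ends [-0.0217  0.177 ]
```

View pics/t9.png

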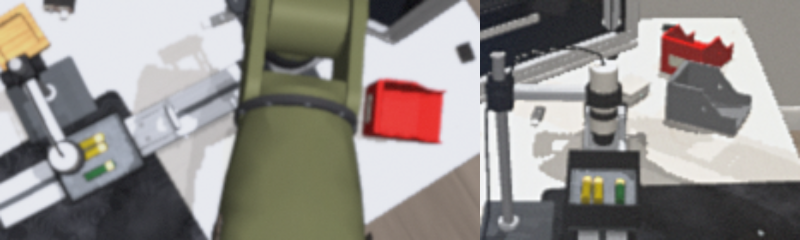

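The tray is by the microscope with all three cells in it, at (588,190), (599,190) and (620,190). The front end of the rim still reads 0.1745, so the tray hasn't moved. The bin stands upright at (705,98).

```bash
python3 -c "
from station import *
print(hand_in())"
```

```text
the job is handed in; nothing more can be done
None
```

The job is handed in: all three cells are in the tray, the empty bin stands upright back where it was, and the tray is in the next click stop at about 0.109 m of travel, where it held against about 8 N.

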